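Log and set a metering valve on a lab bench

TASK

Log the valve first: take the wand scanner out of its stand, hold it window-down and still over the middle of the barcode tag on the valve's base plate, 3 to 12 cm above it, for a good second, and put it back upright in its stand. Then, gripping the wheel's upright crank handle, close the valve clockwise fully to its stop and back it off exactly two full turns. Finish there still holding the crank handle in the gripper (do not let go), with all the other things on the bench left where they are.

Things in the scene. Friction and masses are not known exactly. Their poses are not given: they have to be found in the camera images.
- valve: Fixed brass valve on an aluminium base plate 110 mm (x) by 225 mm (y), 8 mm thick. Origin: on the bench surface exactly under the vertical stem axis. The plate reaches 65 mm to its own -y side and 160 mm to its own +y side, where the barcode tag lies. A grey-painted three-spoke handwheel, 106 mm over the rim, lies level on the stem; its rim top is 114 mm above the bench, its hub top 116 mm.
- tag (a point): Middle of the barcode tag, a white plate 46 by 64 mm with black bars, face up on the base plate, 11 mm above the bench and 118 mm from the stem axis on the valve's +y side.
- wheel (a joint): Angle of the handwheel in rad: 0 = fully closed against a hard stop, grows as it opens, counter-clockwise seen from above; one turn is 6.283. It starts somewhat open. It does not rise or sink, has friction of about 0.12 N m (2 to 3 N at the crank handle), stays where it is left, and goes well past two turns open. At value 0 the crank handle stands on the valve's own +x side of the stem; at value q it stands at angle q counter-clockwise from there.
- crank_mid (a point): Middle of the grip of the crank handle: an upright round bright aluminium grip, diameter 22 mm, 48 mm tall (from 114.5 to 162.5 mm above the bench), 47 mm from the stem axis, carried round by the wheel. It revolves freely on its own pin, so a gripper that keeps its own orientation can lead it round in circles. This point is on the grip's axis, 140.5 mm above the bench.
- scanner: Loose wand scanner, white, upright and round, 150 mm tall, 130 to 210 g. Origin: centre of its flat lower end, which is the scanning window; it scans along its own -z. Head: diameter 40 mm for the lowest 45 mm; then a round grip, diameter 30 mm, from 58 to 140 mm above the origin. z is its long axis, up.
- stand: Fixed grey cup stand of the scanner. Origin: centre of its underside, on the bench. Foot disc diameter 96 mm; cup with bore 54 mm widening to about 64 mm at the mouth, 42 mm above the bench; the cup's floor, on which the scanner stands, is 6 mm above the bench.
- vial: Bystander: small jar, diameter 28, 55 mm tall; origin under its centre.
- beaker: Bystander: glass beaker, diameter 66, 70 mm tall; origin under its centre.
- tipbox: Bystander: box 77 by 112 by 53 mm; origin under its centre.
- holder: Bystander: white rod of diameter 28 on a blue round foot of diameter 68, 108 mm tall; origin under its centre.
- heatblock: Bystander: aluminium block 70 by 90 by 40 mm; origin under its centre.
- spanner: Bystander: spanner lying flat; origin under its middle.

How it is judged:
By the outcome, as a careful person would: the job done as asked, in the order asked, and still so for the second after the job is handed in, while the arm keeps its last pose, push and grip.
It also fails if it takes over 72 s, if anything falls off the work surface, if the arm or the gripper's body presses on something with over 40 N, if the wrist force passes 120 N, or if a joint passes its speed limit or range.

ROBOT

A 7-joint arm with a two-finger parallel gripper is mounted at the origin on the work surface. World frame = base frame: x ahead of the robot, y to its left, z up, the work surface at z = 0. Lengths are in mm, angles in rad, forces in N, time in s.
With the tool pointing down it reaches from about 400 to 875 mm from the base axis. Payload 4.4 kg.
Tool frame: the origin (TCP) lies on the centre line of the jaws, within the pads' length; the fingertips stand 8 mm ahead of it and the grasp point (between the pads) lies 11 mm behind it; x points along the fingers, z is the direction in which the jaws open and shut, and the axes are right-handed (so a half turn about x gives the same grasp; the last joint's range is limited). The gripper opens to 85 mm and grips with 20 to 120 N. Pads are 22 mm wide; open, the fingers measure 114 mm over their backs; the gripper's body (76 mm by 85 mm) begins 54 mm behind the grasp point. The pads swing forward as they close: fully open they stand 13 mm farther back than shut.
Start: joints at [1.085, 0.628, 0.038, 1.517, -0.027, 0.996, -0.02], TCP at [264.953, -593.563, 239.313] pointing down, gripper open.
Joint ranges: [-3.06, 3.06], [-0.37, 2.12], [-1.25, 1.32], [0.18, 2.47], [-1.1, 4.24], [0.23, 1.98], [-2.94, 2.94]. Speed limits (rad/s): [2.57, 2.57, 3.14, 3.14, 3.14, 3.14, 3.14].

INTERFACE

Orientations are given as [roll, pitch, yaw] about the fixed x, y, z axes, in that order (R = Rz(yaw) Ry(pitch) Rx(roll)).
In Python, from cell import ctrl, get_image, camera_params gives the robot as it stands. The module is installed in compiled form; this text tells all that it offers.
- The arm moves only by the shell command python3 -m handwheel 'ROWS'. ROWS is text: rows parted by semicolons, each of 7 numbers parted by spaces: the opening, from -1 (shut) to 1 (fully open), then the shift along the tool's x, y, z in mm, then the turn, a rotation vector about the tool's x, y, z in rad. In form: grip x y z wx wy wz; .... A call has 1 to 10 rows; each row shifts and turns the pose as measured when the row begins, along the tool's axes as they then stand; what a row does not reach is not made up. A row lasts 1/10 s, in which the tool goes at most 50 mm and 8.59 degrees, less where a joint would pass 70% of its speed; a pose out of reach is approached as far as the arm can. A call with a gripper value outside its range is refused whole. The fingers move at their own pace and stop on an object; the grip force is fixed at half the most. Time passes only in rows, so rows that do not move let the fingers close. It gives the time, the measured TCP pose, the force and the opening at its end, in the units of the state.
- ctrl.read_state(): the state, without advancing time (a new reading comes with each control period).
- get_image(name): name is "side" or "top"; returns the picture (480x640x3 uint8, blue, green, red); there is no depth.
- camera_params(name): a dict with "fx", "fy", "cx", "cy" (pixels), "eye" and "orientation" of the camera in the world. Camera axes: x right, y up, looking along -z (the intrinsics and any distortion apply to the point x, -y, -z); pixel columns grow to the right and rows downward; lengths in mm; the calibration is good to about 2 mm. A picture is of the moment at which its call begins. camera_params takes no time and is no camera call.
- ctrl.finish_job(): hands the job in, once; it reports no verdict.
The state is a dict: "clock": time; "qpos": joint angles; "qd": joint speeds; "tau": joint torques, N m; "eef_pos": TCP position; "tool_rot": TCP orientation; "force": force on the tool from outside, world axes, zero at the start; "torque": the same for the moment, N m; "width": finger opening in mm.
Only numpy, scipy, OpenCV 4.12 (cv2) and the standard library are available. Lean on these libraries where they do the work, as an engineer would, in place of code of your own. Each camera call takes 0.05 s, during which the arm holds its last target.

## Working session

There is one attempt and no reset: what is moved stays moved. The work goes in short steps, Python scripts to look and compute and a shell command to move; the robot and the scene stay as the last step left them, time stands still between calls to the robot, and variables do not carry over. Pictures are saved under pics/ and viewed, and the job is handed in when it is done.

```bash
mkdir -p pics; ls; python3 - <<'E'
from cell import ctrl,get_image,camera_params
import cv2
print(ctrl.read_state())
for n in("side","top"):
    print(n,camera_params(n)); cv2.imwrite(f"pics/{n}0.png",get_image(n))
E
```

```text
pics
{'clock': 0.0, 'qpos': array([ 1.0852078 ,  0.6293117 ,  0.03843736,  1.51837354, -0.02694481,
        0.99633742, -0.02000925]), 'qd': array([-0.00013893, -0.00037798, -0.00048757,  0.00190073,  0.00053302,
       -0.00096561, -0.00035174]), 'tau': array([ 2.16016696e-05, -5.63414705e+01,  1.22626573e+00, -1.93449229e+01,
        1.09604813e-02,  1.04295148e-02, -6.60170755e-06]), 'eef_pos': array([ 264.67927875, -592.98856852,  238.4095743 ]), 'tool_rot': array([-3.10631962,  1.56888399,  2.02588225]), 'force': array([ 0.44703005,  0.64150701, -0.12838018]), 'torque': array([0.01493891, 0.00954955, 0.00982293]), 'width': 85.28713075942095}
side {'fx': 469.46949316072136, 'fy': 469.46949316072136, 'cx': 318.8418998082789, 'cy': 244.53763238453882, 'eye': array([-52.75567683, 683.34841568, 659.15545119]), 'orientation': array([ 1.02997268,  0.00428279, -2.48450915])}
top {'fx': 525.3211155050725, 'fy': 525.3211155050725, 'cx': 318.30521333296366, 'cy': 240.62865653294512, 'eye': array([ 364.06050508,  -10.23342834, 1349.07472978]), 'orientation': array([ 0.11635191, -0.03339483, -1.5439162 ])}
```

View pics/top0.png

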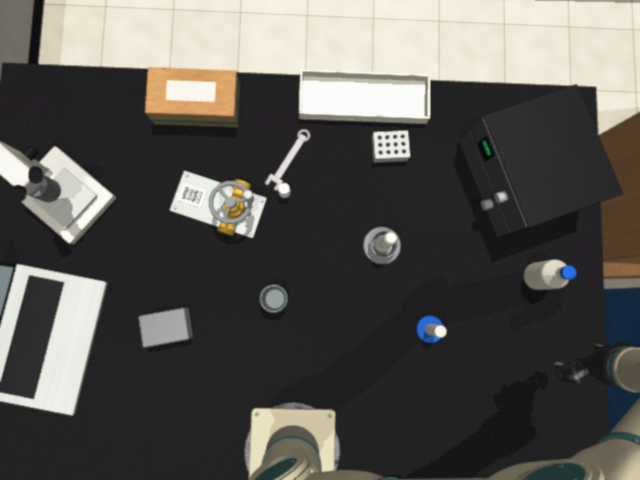

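View pics/side0.png

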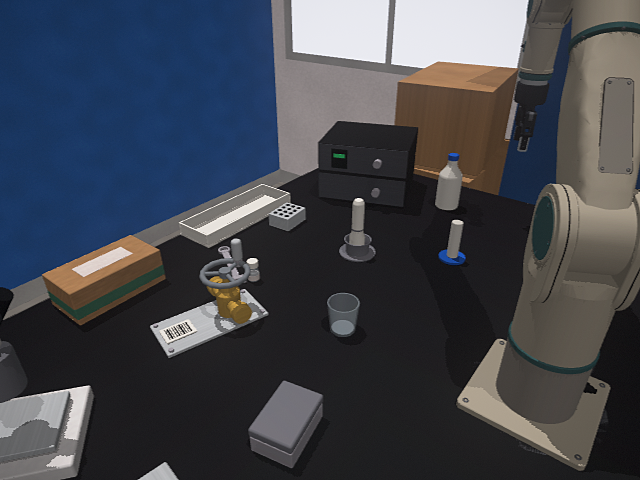

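```bash
cat > h.py <<'E'
import numpy as np,cv2
from scipy.spatial.transform import Rotation as R
from cell import ctrl,get_image,camera_params
def cam(n):
    p=camera_params(n); return p,R.from_euler('xyz',p['orientation']).as_matrix()
def proj(n,P):
    p,M=cam(n); c=M.T@(np.array(P,float)-p['eye']); 
    return np.array([p['cx']+p['fx']*c[0]/-c[2], p['cy']+p['fy']*(-c[1])/-c[2]])
def ray(n,uv):
    p,M=cam(n); d=M@np.array([(uv[0]-p['cx'])/p['fx'],-(uv[1]-p['cy'])/p['fy'],-1]); return p['eye'],d
def atz(n,uv,z):
    e,d=ray(n,uv); return e+d*(z-e[2])/d[2]
def tri(uv1,uv2):
    e1,d1=ray("top",uv1); e2,d2=ray("side",uv2)
    A=np.stack([d1,-d2],1); s=np.linalg.lstsq(A,e2-e1,rcond=None)[0]
    a=e1+s[0]*d1;b=e2+s[1]*d2
    return (a+b)/2,np.linalg.norm(a-b)
def tool():
    s=ctrl.read_state(); return s['eef_pos'],R.from_euler('xyz',s['tool_rot']).as_matrix(),s
E
python3 - <<'E'
from h import *
print(proj("top",[0,0,0]),proj("side",[0,0,0]))
p,M,s=tool();print(M.round(3))
t=cv2.imread("pics/top0.png");s=cv2.imread("pics/side0.png")
def crop(i,x,y,w,h,k,n): cv2.imwrite(n,cv2.resize(i[y:y+h,x:x+w],None,fx=k,fy=k,interpolation=cv2.INTER_CUBIC))
crop(t,160,160,130,90,6,"pics/c1.png")
crop(t,350,210,100,75,8,"pics/c2.png")
crop(s,140,230,160,120,5,"pics/c3.png")
crop(s,320,185,80,80,7,"pics/c4.png")
E
```

```text
[291.94561737 450.39781111] [532.90103001 396.43661933]
[[-0.001  0.913  0.408]
 [ 0.002  0.408 -0.913]
 [-1.    -0.    -0.002]]
```

View pics/c1.png

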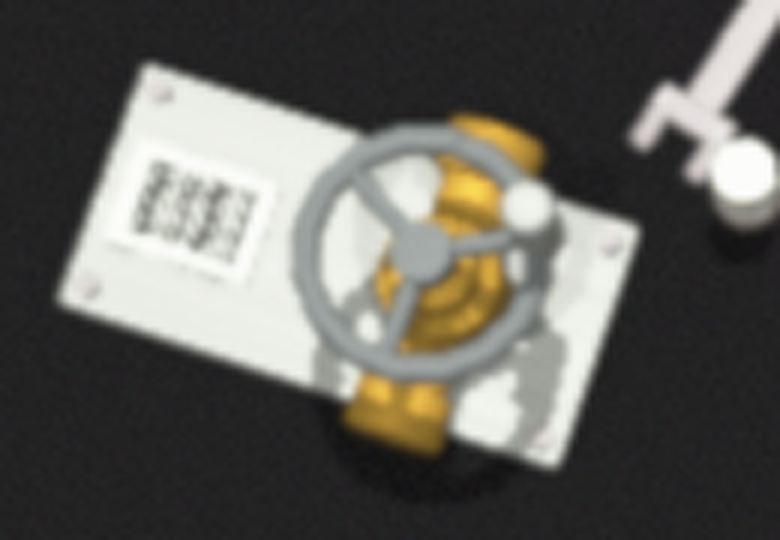

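View pics/c2.png

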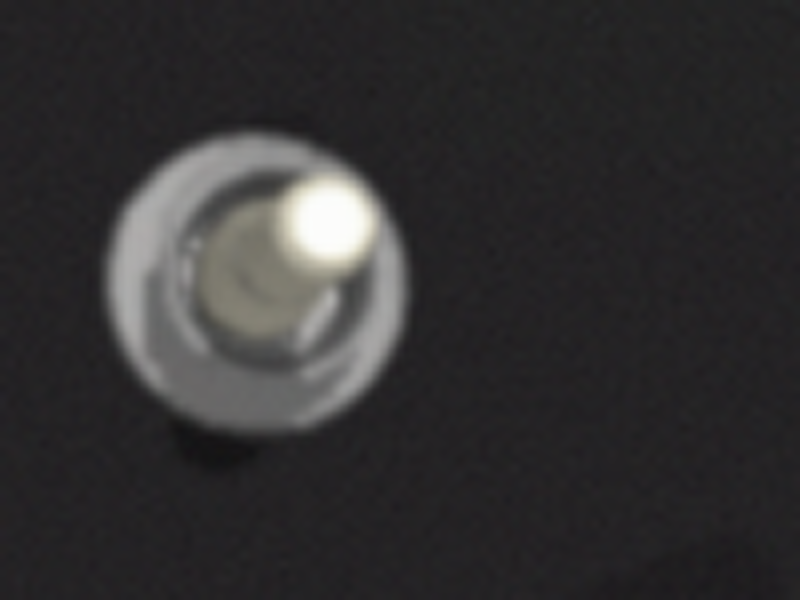

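View pics/c3.png

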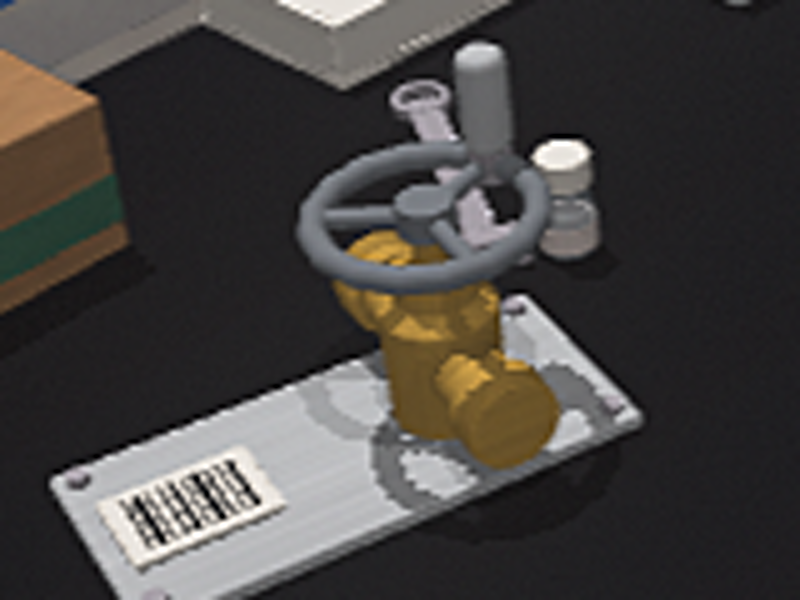

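View pics/c4.png

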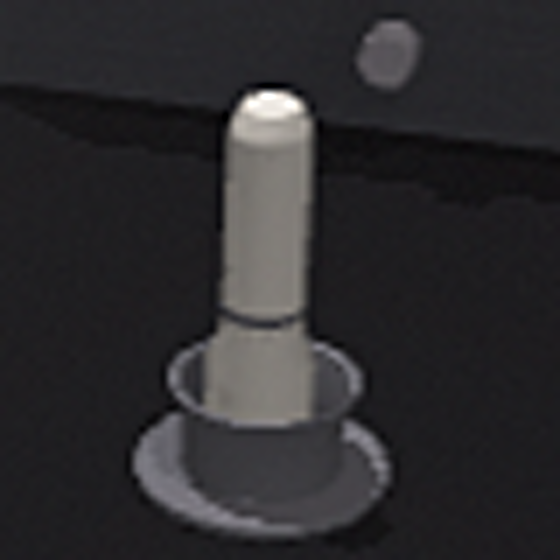

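```bash
python3 - <<'E'
from h import *
np.set_printoptions(suppress=True,precision=1)
T=lambda x,y:((x+.5)/6-.5+160,(y+.5)/6-.5+160)
S=lambda x,y:((x+.5)/5-.5+140,(y+.5)/5-.5+230)
T2=lambda x,y:((x+.5)/8-.5+350,(y+.5)/8-.5+210)
S2=lambda x,y:((x+.5)/7-.5+320,(y+.5)/7-.5+185)
C=[atz("top",T(*c),8) for c in [(148,62),(638,228),(558,468),(58,300)]]
C=np.array(C);print(C)
print([np.linalg.norm(C[i]-C[(i+1)%4]) for i in range(4)])
d=(C[0]+C[3]-C[1]-C[2]);d/=np.linalg.norm(d);print("ydir",d,"stem",(C[0]+C[3])/2-160*d,(C[1]+C[2])/2+65*d)
for n,f,h,c,t in(("top",T,(425,248),(528,205),(192,213)),("side",S,(423,203),(482,55),(191,508))):
    print(n,"hub",atz(n,f(*h),116),"crank",atz(n,f(*c),162),"tag",atz(n,f(*t),11))
print("tri hub",tri(T(425,248),S(423,203)),"tag",tri(T(192,213),S(191,508)),"crank",tri(T(528,205),S(482,55)))
print("scan top",atz("top",T2(328,220),156),atz("side",S2(270,103),155),tri(T2(328,220),S2(270,103)))
print("stand",atz("top",T2(257,283),5),atz("side",S2(265,381),42))
print("vial",atz("top",T(745,172),55), "beaker",atz("top",(273.5,298.5),35),"holder top",atz("top",(440,331),108))
E
```

```text
[[695.7 301.4   8. ]
 [630.   87.8   8. ]
 [524.7 117.8   8. ]
 [590.4 333.7   8. ]]
[np.float64(223.49870250288524), np.float64(109.47231704065024), np.float64(225.6336760106387), np.float64(110.11648336705022)]
ydir [0.3 1.  0. ] stem [596.2 164.6   8. ] [596.4 165.    8. ]
top hub [597.7 163.5 116. ] crank [606.9 118.7 162. ] tag [629.5 278.3  11. ]
side hub [594.2 168.2 116. ] crank [602.1 121.3 162. ] tag [628.1 279.8  11. ]
tri hub (array([598.7, 164.3, 112. ]), np.float64(0.5536610830010766)) tag (array([629.9, 278.7,   9.3]), np.float64(0.1086466890004151)) crank (array([606.8, 118.4, 159.1]), np.float64(1.8366449369075812))
scan top [ 518.  -212.3  156. ] [ 517.3 -211.8  155. ] (array([ 518. , -212.7,  154.5]), np.float64(0.30950785051314605))
stand [ 516.2 -215.1    5. ] [ 514.2 -211.7   42. ]
vial [645.9  40.7  55. ] beaker [370.9  57.3  35. ] holder top [ 305.2 -339.7  108. ]
```

```bash
cat >> h.py <<'E'
np.set_printoptions(suppress=True,precision=2)
def to(x,y,z):
    p,M,s=tool(); d=M.T@(np.array([x,y,z])-p)
    print("t",round(s['clock'],2),"pos",p,"delta tool",d,"|",round(np.linalg.norm(d),1),"F",s['force'],"w",round(s['width'],1),"down-err rotvec",M.T@np.cross(M[:,0],[0,0,-1]),"zaxis",M[:,2])
E
python3 -m handwheel '1 0 38 -24 0 0 0;1 0 38 -24 0 0 0;1 0 38 -24 0 0 0;1 0 38 -24 0 0 0;1 0 38 -24 0 0 0;1 0 38 -24 0 0 0;1 0 38 -24 0 0 0;1 0 38 -24 0 0 0'
python3 -c "
from h import *
to(518,-212.5,230)"
```

```text
clock: 0.9
eef_pos: [464.3, -291.1, 233.6]
tool_rot: [-2.025, 1.563, 3.09]
force: [-0.2, -0.0, -0.2]
width: 85.5
t 0.9 pos [ 464.27 -291.07  233.6 ] delta tool [  3.19  80.27 -51.19] | 95.3 F [-0.15 -0.01 -0.2 ] w 85.5 down-err rotvec [ 0.   -0.    0.01] zaxis [ 0.39 -0.92 -0.  ]
```

```bash
python3 -m handwheel '1 1 40 -25 0 0 0;1 1 30 -20 0 0 0.007;1 0 12 -7 0 0 0;1 0 0 0 0 0 0'
python3 - <<'E'
from h import *
to(518,-212.5,102)
cv2.imwrite("pics/s1.png",get_image("side"));t=get_image("top")
cv2.imwrite("pics/t1.png",t)
E
```

```text
clock: 1.3
eef_pos: [524.2, -199.5, 230.1]
tool_rot: [2.958, 1.563, 1.802]
force: [-0.5, -1.1, -0.6]
width: 85.5
t 1.3 pos [ 524.22 -199.55  230.06] delta tool [127.97 -11.1   10.31] | 128.9 F [-0.47 -1.13 -0.57] w 85.5 down-err rotvec [ 0.   -0.01 -0.  ] zaxis [ 0.4  -0.92 -0.01]
```

View pics/s1.png

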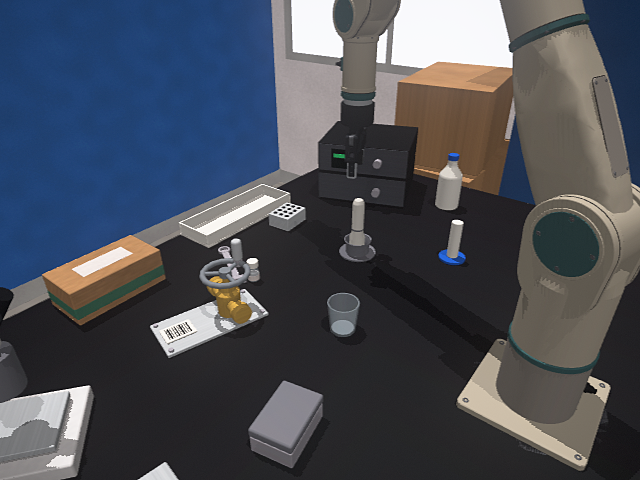

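The side picture shows the open gripper at about (352,155), above the scanner, whose top is near (358,200). Nothing has been disturbed. I'll centre it, then descend.

```bash
python3 -m handwheel '1 0 -11 10 0 -0.01 0;1 0 0 0 0 0 0;1 0 0 0 0 0 0'
python3 -c "
from h import *
to(518,-212.5,102)"
```

```text
clock: 1.7
eef_pos: [512.1, -224.0, 230.1]
tool_rot: [-0.523, 1.564, -1.693]
force: [0.9, 0.5, -0.5]
width: 85.4
t 1.7 pos [ 512.11 -223.97  230.06] delta tool [127.97  10.36  -9.07] | 128.7 F [ 0.88  0.52 -0.46] w 85.4 down-err rotvec [-0.    0.01  0.  ] zaxis [ 0.39 -0.92  0.01]
```

```bash
python3 -m handwheel '1 0 0 0 0 0 0;1 0 0 0 0 0 0'
python3 -c "
from h import *
to(518,-212.5,102);print(tool()[2]['qd'])"
```

```text
clock: 1.9
eef_pos: [510.9, -226.3, 230.3]
tool_rot: [-0.541, 1.563, -1.715]
force: [0.4, -0.9, -0.1]
width: 85.4
t 1.9 pos [ 510.91 -226.25  230.25] delta tool [128.13  12.39 -10.83] | 129.2 F [ 0.41 -0.89 -0.1 ] w 85.4 down-err rotvec [-0.    0.01  0.  ] zaxis [ 0.39 -0.92  0.01]
[ 0.01 -0.    0.01  0.    0.    0.    0.  ]
```

```bash
python3 -m handwheel '1 20 8 -7 0 0.01 0;1 20 0 0 0 0 0;1 15 0 0 0 0 0;1 0 0 0 0 0 0;1 0 0 0 0 0 0'
python3 -c "
from h import *
to(518,-212.5,102);print(tool()[2]['qd'])"
```

```text
clock: 2.4
eef_pos: [516.8, -217.2, 174.9]
tool_rot: [-2.397, 1.569, 2.712]
force: [-0.3, -1.1, 0.1]
width: 85.6
t 2.4 pos [ 516.85 -217.16  174.91] delta tool [72.92  2.95 -3.76] | 73.1 F [-0.26 -1.12  0.13] w 85.6 down-err rotvec [-0. -0.  0.] zaxis [ 0.39 -0.92 -0.  ]
[-0.    0.01 -0.    0.01 -0.   -0.    0.  ]
```

```bash
python3 -m handwheel '1 15 3 -3.5 0 0 0;1 20 0 0 0 0 0;1 20 0 0 0 0 0;1 10 0 0 0 0 0;1 5 0 0 0 0 0;1 0 0 0 0 0 0;1 0 0 0 0 0 0'
python3 - <<'E'
from h import *
to(518,-212.5,102)
s=get_image("side"); cv2.imwrite("pics/s2.png",cv2.resize(s[80:280,260:460],None,fx=3,fy=3))
s=get_image("top"); cv2.imwrite("pics/t2.png",cv2.resize(s[140:300,300:480],None,fx=3,fy=3))
E
```

```text
clock: 3.1
eef_pos: [523.5, -214.7, 109.3]
tool_rot: [0.835, 1.56, -0.34]
force: [0.0, -0.5, -0.2]
width: 85.8
t 3.1 pos [ 523.47 -214.72  109.35] delta tool [ 7.28 -4.25 -4.21] | 9.4 F [ 0.03 -0.51 -0.19] w 85.8 down-err rotvec [-0.    0.01 -0.01] zaxis [ 0.39 -0.92  0.01]
```

View pics/s2.png

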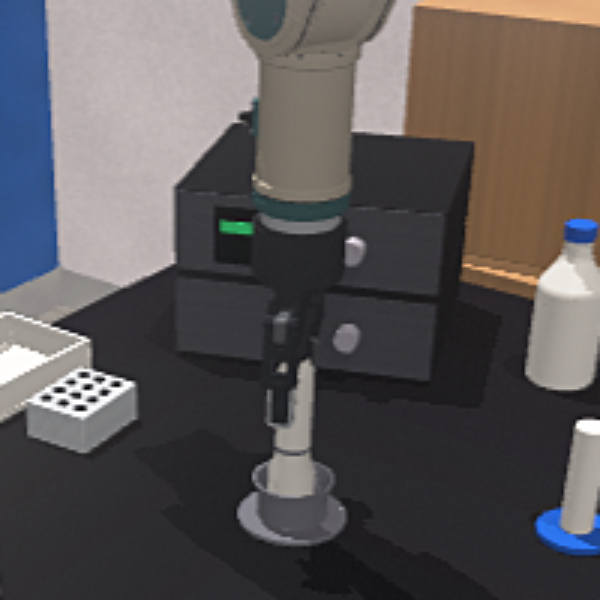

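View pics/t2.png

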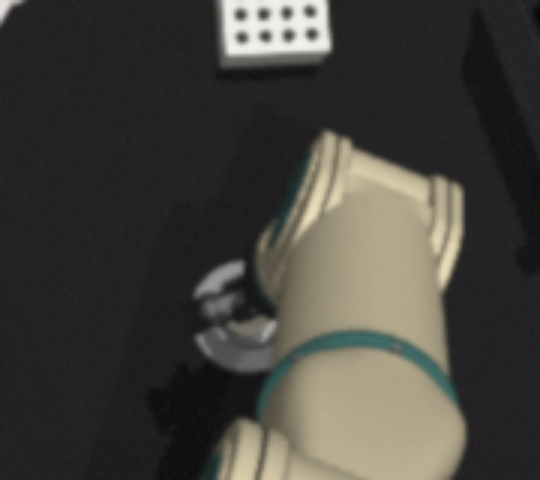

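The side crop shows the near finger at (283,390) beside the scanner's grip, with the scanner still upright in its cup. I'll make a small centring and tilt correction, then close.

```bash
python3 -m handwheel '1 5 -3.5 -4 0 0.008 -0.006;1 0 0 0 0 0 0;1 0 0 0 0 0 0'
python3 -c "
from h import *
to(518,-212.5,102)"
```

```text
clock: 3.5
eef_pos: [519.0, -212.5, 105.2]
tool_rot: [1.588, 1.568, 0.413]
force: [0.9, -0.1, 0.7]
width: 85.5
t 3.5 pos [ 518.99 -212.47  105.21] delta tool [ 3.2  -0.93 -0.35] | 3.4 F [ 0.92 -0.1   0.74] w 85.5 down-err rotvec [-0. -0. -0.] zaxis [ 0.39 -0.92 -0.  ]
```

```bash
python3 -m handwheel '-1 0 0 0 0 0 0;-1 0 0 0 0 0 0;-1 0 0 0 0 0 0;-1 0 0 0 0 0 0;-1 0 0 0 0 0 0;-1 0 0 0 0 0 0;-1 0 0 0 0 0 0;-1 0 0 0 0 0 0'
python3 -c "
from h import *
to(518,-212.5,105)"
```

```text
clock: 4.3
eef_pos: [519.4, -212.7, 105.6]
tool_rot: [1.394, 1.567, 0.219]
force: [-0.1, -1.0, 0.5]
width: 28.5
t 4.3 pos [ 519.41 -212.68  105.58] delta tool [ 0.57 -1.23 -0.72] | 1.5 F [-0.06 -1.03  0.53] w 28.5 down-err rotvec [-0.  0. -0.] zaxis [ 0.39 -0.92  0.  ]
```

Gripped: width is 28.5 mm against the 30 mm grip. TCP minus window is about 99.5 mm. Lifting.

```bash
python3 -m handwheel '-1 -10 0 0 0 0 0;-1 -20 0 0 0 0 0;-1 -25 0 0 0 0 0;-1 -30 0 0 0 0 0;-1 -30 0 0 0 0 0;-1 -30 0 0 0 0 0;-1 -20 0 0 0 0 0;-1 -10 0 0 0 0 0;-1 0 0 0 0 0 0'
python3 - <<'E'
from h import *
to(631,278,290)
s=get_image("side"); cv2.imwrite("pics/s3.png",s)
E
```

```text
clock: 5.2
eef_pos: [515.6, -211.6, 288.8]
tool_rot: [-2.815, 1.566, 2.293]
force: [-0.4, -1.0, -1.9]
width: 28.4
t 5.2 pos [ 515.59 -211.57  288.78] delta tool [   0.12  295.34 -407.15] | 503.0 F [-0.36 -1.   -1.88] w 28.4 down-err rotvec [ 0. -0.  0.] zaxis [ 0.39 -0.92 -0.  ]
```

View pics/s3.png

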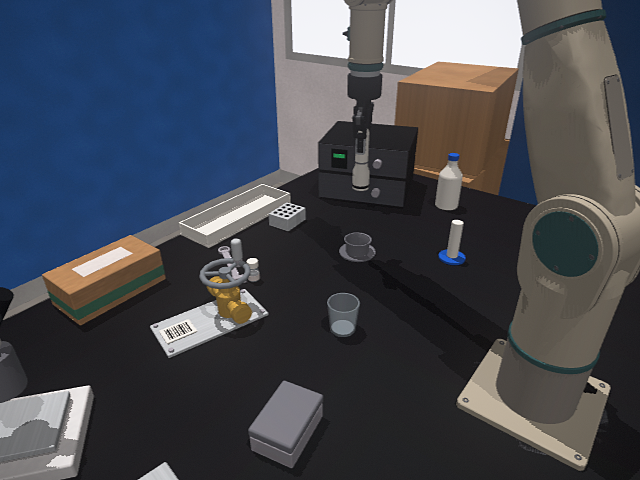

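The scanner is in the gripper, upright, with its window at about (360,190), and the stand is empty at (357,245). Moving to the tag, high above the crank.

```bash
python3 -m handwheel '-1 0 12 -16 0 0 0;-1 0 24 -33 0 0 0;-1 0 26 -36 0 0 0;-1 0 26 -36 0 0 0;-1 0 26 -36 0 0 0;-1 0 26 -36 0 0 0;-1 0 26 -36 0 0 0;-1 0 26 -36 0 0 0;-1 0 26 -36 0 0 0;-1 0 20 -30 0 0 0'
python3 -c "
from h import *
to(631,278,290)"
```

```text
clock: 6.25
eef_pos: [602.9, 190.0, 269.0]
tool_rot: [-1.862, 1.536, -3.053]
force: [1.2, -0.6, -2.6]
width: 28.7
t 6.25 pos [602.88 189.96 269.  ] delta tool [-22.25  57.99 -71.58] | 94.8 F [ 1.24 -0.56 -2.56] w 28.7 down-err rotvec [ 0.   -0.01  0.03] zaxis [ 0.37 -0.93 -0.01]
```

```bash
python3 -m handwheel '-1 -8 20 -25 0 -0.005 0.015;-1 -3 14 -15 0 0 0.01;-1 0 5 -5 0 0 0;-1 0 0 0 0 0 0;-1 0 0 0 0 0 0'
python3 -c "
from h import *
to(631,278,178)"
```

```text
clock: 6.75
eef_pos: [617.5, 254.5, 268.6]
tool_rot: [-1.895, 1.544, -3.077]
force: [0.1, -0.4, -0.9]
width: 28.6
t 6.75 pos [617.54 254.53 268.59] delta tool [ 90.16  23.63 -15.83] | 94.5 F [ 0.1  -0.38 -0.94] w 28.6 down-err rotvec [-0.   -0.01  0.03] zaxis [ 0.38 -0.93 -0.01]
```

```bash
python3 -m handwheel '-1 10 10 -7 0 -0.007 0.03;-1 15 8 -6 0 0 0.01;-1 20 4 -3 0 0 0;-1 15 0 0 0 0 0;-1 5 0 0 0 0 0;-1 0 0 0 0 0 0;-1 0 0 0 0 0 0'
python3 -c "
from h import *
to(631,278,178)"
```

```text
clock: 7.45
eef_pos: [633.5, 262.8, 200.7]
tool_rot: [0.956, 1.559, -0.242]
force: [-0.5, -0.5, -2.5]
width: 28.7
t 7.45 pos [633.49 262.77 200.66] delta tool [ 22.59   3.02 -15.24] | 27.4 F [-0.51 -0.51 -2.52] w 28.7 down-err rotvec [ 0.    0.01 -0.01] zaxis [ 0.36 -0.93  0.01]
```

```bash
python3 -m handwheel '-1 8 2 -8 0 0.007 -0.008;-1 8 1 -4 0 0 0;-1 4 0 -1 0 0 0;-1 0 0 0 0 0 0;-1 0 0 0 0 0 0'
python3 - <<'E'
from h import *
to(631,278,178)
s=get_image("side"); cv2.imwrite("pics/s4.png",cv2.resize(s[160:400,60:340],None,fx=2.8,fy=2.4))
E
```

```text
clock: 7.95
eef_pos: [632.5, 277.3, 181.1]
tool_rot: [1.861, 1.566, 0.663]
force: [-1.0, -0.2, -2.7]
width: 28.7
t 7.95 pos [632.53 277.33 181.08] delta tool [ 3.08 -1.2  -1.17] | 3.5 F [-0.96 -0.2  -2.68] w 28.7 down-err rotvec [ 0. -0. -0.] zaxis [ 0.36 -0.93 -0.  ]
```

View pics/s4.png

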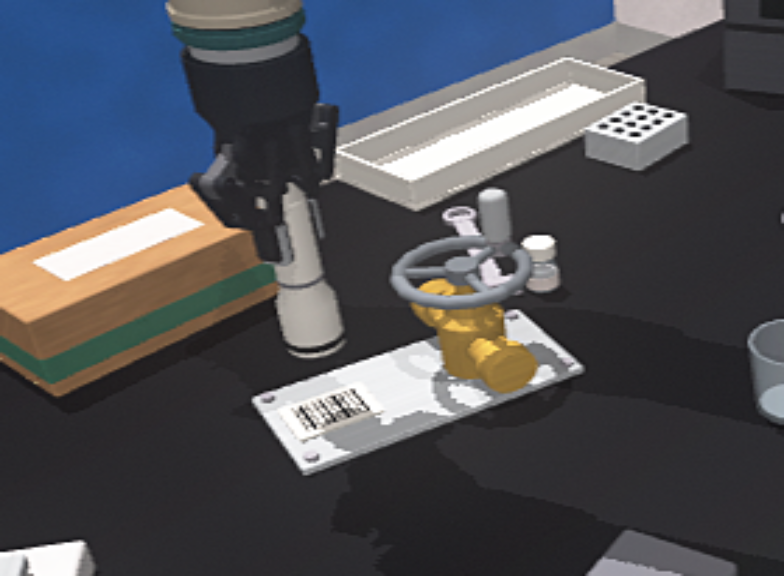

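```bash
python3 - <<'E'
from h import *
print(proj("side",[632.5,277.3,81.6]),proj("side",[632.5,277.3,231.6]),proj("side",[632.5,277.3,126]))
E
```

```text
[171.79 302.53] [158.15 237.18] [167.99 284.35]
```

```bash
python3 -m handwheel '-1 2 0 0 0 0 0;-1 0 0 0 0 0 0;-1 0 0 0 0 0 0;-1 0 0 0 0 0 0;-1 0 0 0 0 0 0;-1 0 0 0 0 0 0;-1 0 0 0 0 0 0;-1 0 0 0 0 0 0;-1 0 0 0 0 0 0;-1 0 0 0 0 0 0'
python3 -c "
from h import *
to(631,278,178)"
python3 -m handwheel '-1 0 0 0 0 0 0;-1 0 0 0 0 0 0;-1 0 0 0 0 0 0;-1 0 0 0 0 0 0;-1 0 0 0 0 0 0;-1 0 0 0 0 0 0'
python3 -c "
from h import *
to(631,278,178)"
```

```text
clock: 9.0
eef_pos: [633.1, 277.0, 179.9]
tool_rot: [1.748, 1.565, 0.549]
force: [-0.9, -0.0, -2.4]
width: 28.8
t 9.0 pos [633.08 277.04 179.95] delta tool [ 1.94 -1.6  -1.65] | 3.0 F [-0.89 -0.04 -2.36] w 28.8 down-err rotvec [ 0.   -0.   -0.01] zaxis [ 0.36 -0.93 -0.  ]
clock: 9.6
eef_pos: [633.1, 277.1, 179.9]
tool_rot: [1.746, 1.565, 0.548]
force: [0.2, 0.2, -1.4]
width: 29.0
t 9.6 pos [633.06 277.06 179.92] delta tool [ 1.91 -1.58 -1.62] | 3.0 F [ 0.16  0.18 -1.36] w 29.0 down-err rotvec [ 0.   -0.   -0.01] zaxis [ 0.36 -0.93 -0.  ]
```

Held still 1.6 s, and the picture agrees with the calculation. There's plenty of time, so I'll trim by 2 mm and dwell once more.

```bash
python3 -m handwheel '-1 1 -1.3 -1.3 0 -0.003 -0.006;-1 0 0 0 0 0 0;-1 0 0 0 0 0 0;-1 0 0 0 0 0 0;-1 0 0 0 0 0 0;-1 0 0 0 0 0 0;-1 0 0 0 0 0 0;-1 0 0 0 0 0 0;-1 0 0 0 0 0 0;-1 0 0 0 0 0 0'
python3 -c "
from h import *
to(631,278,178)"
python3 -m handwheel '-1 0 0 0 0 0 0;-1 0 0 0 0 0 0;-1 0 0 0 0 0 0;-1 0 0 0 0 0 0;-1 0 0 0 0 0 0;-1 0 0 0 0 0 0'
python3 -c "
from h import *
to(631,278,178)
to(519,-212.7,290)"
```

```text
clock: 10.6
eef_pos: [631.3, 277.9, 178.8]
tool_rot: [-0.328, 1.568, -1.526]
force: [0.4, 0.0, -2.1]
width: 28.9
t 10.6 pos [631.27 277.86 178.8 ] delta tool [ 0.8  -0.2  -0.23] | 0.9 F [ 0.38  0.03 -2.11] w 28.9 down-err rotvec [0. 0. 0.] zaxis [ 0.36 -0.93  0.  ]
clock: 11.2
eef_pos: [631.2, 277.9, 178.8]
tool_rot: [-0.362, 1.568, -1.56]
force: [0.7, 0.5, -2.0]
width: 28.7
t 11.2 pos [631.23 277.87 178.79] delta tool [ 0.79 -0.17 -0.21] | 0.8 F [ 0.72  0.55 -2.03] w 28.7 down-err rotvec [0. 0. 0.] zaxis [ 0.36 -0.93  0.  ]
t 11.2 pos [631.23 277.87 178.79] delta tool [-110.03 -283.12  416.36] | 515.4 F [ 0.72  0.55 -2.03] w 28.7 down-err rotvec [0. 0. 0.] zaxis [ 0.36 -0.93  0.  ]
```

Excellent. Going back up and over.

```bash
python3 -m handwheel '-1 -15 0 0 0 0 0;-1 -25 0 0 0 0 0;-1 -30 0 0 0 0 0;-1 -30 0 0 0 0 0;-1 -15 -5 8 0 0 0;-1 -5 -12 18 0 0 0;-1 0 -18 26 0 0 0'
python3 -c "
from h import *
to(519,-212.7,290)"
```

```text
clock: 11.9
eef_pos: [616.3, 218.8, 306.7]
tool_rot: [1.925, 1.57, 0.734]
force: [1.4, -0.5, -2.4]
width: 28.4
t 11.9 pos [616.27 218.82 306.67] delta tool [  16.27 -250.23  364.78] | 442.7 F [ 1.38 -0.5  -2.38] w 28.4 down-err rotvec [ 0. -0. -0.] zaxis [ 0.37 -0.93 -0.  ]
```

```bash
python3 -m handwheel '-1 0 -23 33 0 0 0;-1 0 -23 33 0 0 0;-1 0 -23 33 0 0 0;-1 0 -23 33 0 0 0;-1 0 -23 33 0 0 0;-1 0 -23 33 0 0 0;-1 0 -23 33 0 0 0;-1 0 -20 30 0 0 0;-1 0 -12 18 0 0 0;-1 0 -6 9 0 0 0'
python3 -c "
from h import *
to(519,-212.7,290)"
```

```text
clock: 12.9
eef_pos: [512.8, -158.7, 302.4]
tool_rot: [-1.395, 1.55, -2.608]
force: [-0.4, 0.0, -1.9]
width: 28.6
t 12.9 pos [ 512.81 -158.75  302.41] delta tool [ 12.87 -12.85  52.65] | 55.7 F [-0.42  0.03 -1.85] w 28.6 down-err rotvec [-0.    0.    0.02] zaxis [ 0.35 -0.94  0.  ]
```

```bash
python3 -m handwheel '-1 5 -5 20 0 0 0.015;-1 15 -5 16 0 0 0.008;-1 25 -1 5 0 0 0;-1 25 0 0 0 0 0;-1 20 0 0 0 0 0;-1 10 0 0 0 0 0;-1 0 0 0 0 0 0;-1 0 0 0 0 0 0'
python3 -c "
from h import *
to(519.2,-212.7,170)"
```

```text
clock: 13.7
eef_pos: [508.9, -206.3, 198.5]
tool_rot: [-0.79, 1.569, -2.008]
force: [0.0, 0.1, -1.4]
width: 28.5
t 13.7 pos [ 508.87 -206.32  198.51] delta tool [28.51  7.53  9.52] | 31.0 F [ 0.04  0.08 -1.44] w 28.5 down-err rotvec [-0.  0.  0.] zaxis [ 0.34 -0.94  0.  ]
```

```bash
python3 -m handwheel '-1 8 5 6 0 0 0;-1 10 1.5 2 0 0 0;-1 6 0 0 0 0 0;-1 0 0 0 0 0 0;-1 0 0 0 0 0 0'
python3 - <<'E'
from h import *
to(519.2,-212.7,106)
s=get_image("side"); cv2.imwrite("pics/s5.png",cv2.resize(s[80:280,260:460],None,fx=3,fy=3))
E
```

```text
clock: 14.2
eef_pos: [520.6, -212.2, 174.8]
tool_rot: [0.589, 1.566, -0.628]
force: [-0.2, -0.4, -2.5]
width: 28.8
t 14.2 pos [ 520.58 -212.24  174.79] delta tool [68.79 -1.65 -0.34] | 68.8 F [-0.21 -0.4  -2.49] w 28.8 down-err rotvec [-0.  0. -0.] zaxis [ 0.35 -0.94  0.  ]
```

View pics/s5.png

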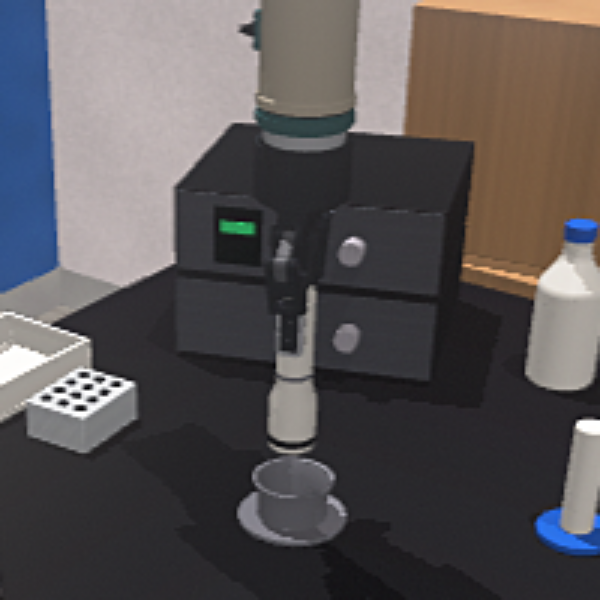

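The scanner's window at (292,443) is directly above the cup mouth, which is centred at (293,480). Lowering it now.

```bash
python3 -m handwheel '-1 10 -1.5 0 0 0 0;-1 12 0 0 0 0 0;-1 12 0 0 0 0 0;-1 10 0 0 0 0 0;-1 5 0 0 0 0 0;-1 0 0 0 0 0 0;-1 0 0 0 0 0 0'
python3 -c "
from h import *
to(519.2,-212.7,106)"
```

```text
clock: 14.95
eef_pos: [518.6, -212.7, 120.8]
tool_rot: [0.477, 1.567, -0.74]
force: [-0.0, 0.5, -2.4]
width: 28.6
t 14.95 pos [ 518.59 -212.72  120.79] delta tool [14.8   0.56  0.15] | 14.8 F [-0.    0.49 -2.45] w 28.6 down-err rotvec [ 0.  0. -0.] zaxis [ 0.35 -0.94  0.  ]
```

```bash
python3 -m handwheel '-1 5 0 0 0 0 0;-1 5 0 0 0 0 0;-1 2 0 0 0 0 0;-1 0 0 0 0 0 0;-1 0 0 0 0 0 0'
python3 -c "
from h import *
to(519.2,-212.7,106)"
```

```text
clock: 15.45
eef_pos: [519.6, -213.0, 108.8]
tool_rot: [0.639, 1.565, -0.578]
force: [0.3, 0.1, -1.1]
width: 28.7
t 15.45 pos [ 519.58 -213.03  108.78] delta tool [ 2.77 -0.25 -0.45] | 2.8 F [ 0.25  0.06 -1.09] w 28.7 down-err rotvec [ 0.  0. -0.] zaxis [ 0.35 -0.94  0.  ]
```

```bash
python3 -m handwheel '-1 2 0 0 0 0 0;-1 1 0 0 0 0 0;-1 1 0 0 0 0 0;-1 0 0 0 0 0 0'
python3 -c "
from h import *
to(519.2,-212.7,106)"
```

```text
clock: 15.85
eef_pos: [520.4, -213.3, 105.8]
tool_rot: [0.713, 1.563, -0.505]
force: [-0.1, -0.5, -1.7]
width: 28.8
t 15.85 pos [ 520.41 -213.3   105.83] delta tool [-0.19 -0.93 -0.98] | 1.4 F [-0.12 -0.48 -1.71] w 28.8 down-err rotvec [ 0.    0.01 -0.01] zaxis [ 0.35 -0.94  0.01]
```

```bash
python3 -m handwheel '-1 1 0 0 0 0.004 -0.006;-1 1 0 0 0 0 0;-1 0 0 0 0 0 0'
python3 -c "
from h import *
to(519.2,-212.7,106)"
```

```text
clock: 16.15
eef_pos: [521.2, -213.6, 105.9]
tool_rot: [0.062, 1.568, -1.155]
force: [-0.0, 0.6, -2.2]
width: 28.5
t 16.15 pos [ 521.19 -213.58  105.87] delta tool [-0.13 -1.56 -1.52] | 2.2 F [-0.01  0.62 -2.2 ] w 28.5 down-err rotvec [-0.  0. -0.] zaxis [ 0.35 -0.94  0.  ]
```

```bash
python3 -m handwheel '-1 1.5 -0.7 -0.7 0 0 0;-1 1 0 0 0 0 0;-1 0 0 0 0 0 0'
python3 -c "
from h import *
to(519.2,-212.7,106)"
```

```text
clock: 16.45
eef_pos: [521.5, -213.6, 105.8]
tool_rot: [0.502, 1.566, -0.716]
force: [0.1, 0.2, -2.1]
width: 28.6
t 16.45 pos [ 521.54 -213.58  105.78] delta tool [-0.23 -1.89 -1.64] | 2.5 F [ 0.06  0.19 -2.13] w 28.6 down-err rotvec [-0.  0. -0.] zaxis [ 0.35 -0.94  0.  ]
```

```bash
python3 -m handwheel '-0.2 0 0 0 0 0 0;0 0 0 0 0 0 0;0.3 0 0 0 0 0 0;0.7 0 0 0 0 0 0;1 0 0 0 0 0 0;1 0 0 0 0 0 0;1 0 0 0 0 0 0'
python3 - <<'E'
from h import *
to(519.2,-212.7,106)
s=get_image("side"); cv2.imwrite("pics/s6.png",cv2.resize(s[80:280,260:460],None,fx=3,fy=3))
E
```

```text
clock: 17.15
eef_pos: [522.0, -213.9, 105.0]
tool_rot: [0.494, 1.565, -0.724]
force: [-0.0, -0.2, -0.6]
width: 85.7
t 17.15 pos [ 522.05 -213.88  104.99] delta tool [-1.03 -2.26 -2.09] | 3.2 F [-0.01 -0.16 -0.58] w 85.7 down-err rotvec [-0.  0. -0.] zaxis [ 0.35 -0.94  0.  ]
```

View pics/s6.png

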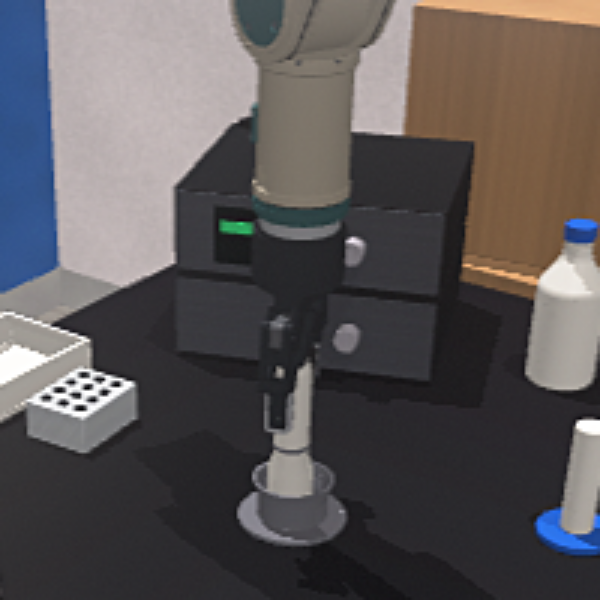

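The scanner is standing upright in the cup at about (292,470), as it did at first, and the fingers are open. Retracting straight up.

```bash
python3 -m handwheel '1 -10 0 0 0 0 0;1 -20 0 0 0 0 0;1 -25 0 0 0 0 0;1 -30 0 0 0 0 0;1 -30 0 0 0 0 0;1 -20 0 0 0 0 0;1 -5 0 0 0 0 0;1 0 0 0 0 0 0'
python3 - <<'E'
from h import *
to(606.5,119,230)
s=get_image("side"); cv2.imwrite("pics/s7.png",cv2.resize(s[80:280,260:460],None,fx=3,fy=3))
E
```

```text
clock: 18.0
eef_pos: [521.0, -213.3, 254.2]
tool_rot: [0.578, 1.564, -0.64]
force: [0.4, -0.2, 0.0]
width: 85.2
t 18.0 pos [ 521.04 -213.29  254.18] delta tool [  23.31  194.91 -282.44] | 344.0 F [ 0.44 -0.16  0.01] w 85.2 down-err rotvec [-0.    0.01 -0.  ] zaxis [ 0.35 -0.94  0.01]
```

View pics/s7.png

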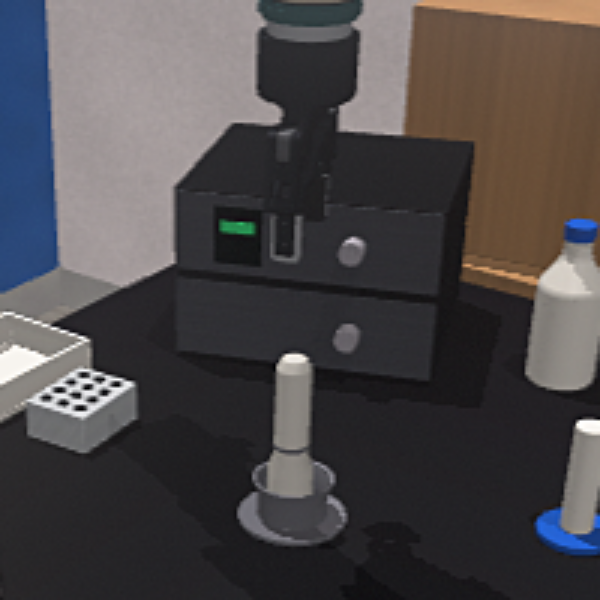

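The scanner stands upright in its stand, top at (295,360) and cup at (293,480). Next, the crank handle.

```bash
python3 -m handwheel '1 0 12 -17 0 0 0;1 0 20 -30 0 0 0;1 0 23 -33 0 0 0;1 0 23 -33 0 0 0;1 0 23 -33 0 0 0;1 0 23 -33 0 0 0;1 0 17 -25 0 0 0;1 0 10 -14 0 0 0;1 0 3 -5 0 0 0;1 0 0 0 0 0 0'
python3 -c "
from h import *
to(606.5,119,230)"
```

```text
clock: 19.05
eef_pos: [583.1, 57.3, 236.7]
tool_rot: [-1.694, 1.549, -2.916]
force: [0.5, 0.0, 0.5]
width: 85.5
t 19.05 pos [583.11  57.33 236.74] delta tool [  5.94  43.16 -49.97] | 66.3 F [0.54 0.04 0.54] w 85.5 down-err rotvec [ 0.   -0.    0.02] zaxis [ 0.34 -0.94 -0.  ]
```

```bash
python3 -m handwheel '1 0 15 -18 0 0 0.015;1 0 14 -16 0 0 0.005;1 0 6 -7 0 0 0;1 0 0 0 0 0 0;1 0 0 0 0 0 0;1 0 0 0 0 0 0'
python3 -c "
from h import *
to(606.5,119,230)"
```

```text
clock: 19.65
eef_pos: [601.4, 101.0, 234.1]
tool_rot: [-1.388, 1.562, -2.62]
force: [-0.3, -0.7, -0.1]
width: 85.4
t 19.65 pos [601.38 101.04 234.05] delta tool [  3.93  10.84 -15.24] | 19.1 F [-0.32 -0.68 -0.13] w 85.4 down-err rotvec [0.   0.   0.01] zaxis [ 0.33 -0.94  0.  ]
```

```bash
python3 -m handwheel '1 2 7 -10 0 0 0.008;1 8 2 -3 0 0 0;1 10 0 0 0 0 0;1 5 0 0 0 0 0;1 0 0 0 0 0 0;1 0 0 0 0 0 0'
python3 -c "
from h import *
to(606.5,119,133)"
```

```text
clock: 20.25
eef_pos: [605.2, 115.3, 206.1]
tool_rot: [-0.726, 1.568, -1.96]
force: [-0.8, -0.3, -0.0]
width: 85.4
t 20.25 pos [605.16 115.28 206.09] delta tool [73.08  2.66 -3.25] | 73.2 F [-0.84 -0.27 -0.04] w 85.4 down-err rotvec [0. 0. 0.] zaxis [ 0.33 -0.94  0.  ]
```

```bash
python3 -m handwheel '1 10 2 -2.5 0 0 0;1 15 0 0 0 0 0;1 15 0 0 0 0 0;1 10 0 0 0 0 0;1 4 0 0 0 0 0;1 0 0 0 0 0 0;1 0 0 0 0 0 0'
python3 - <<'E'
from h import *
to(606.5,119,133)
s=get_image("side"); cv2.imwrite("pics/s8.png",cv2.resize(s[150:350,140:340],None,fx=3,fy=3))
s=get_image("top"); cv2.imwrite("pics/t8.png",cv2.resize(s[130:270,160:340],None,fx=4,fy=4))
E
```

```text
clock: 20.95
eef_pos: [607.4, 118.8, 149.3]
tool_rot: [0.114, 1.568, -1.121]
force: [0.7, -0.6, -0.2]
width: 85.6
t 20.95 pos [607.4  118.79 149.29] delta tool [16.29 -0.79 -0.54] | 16.3 F [ 0.65 -0.61 -0.23] w 85.6 down-err rotvec [-0.  0. -0.] zaxis [ 0.33 -0.94  0.  ]
```

View pics/s8.png

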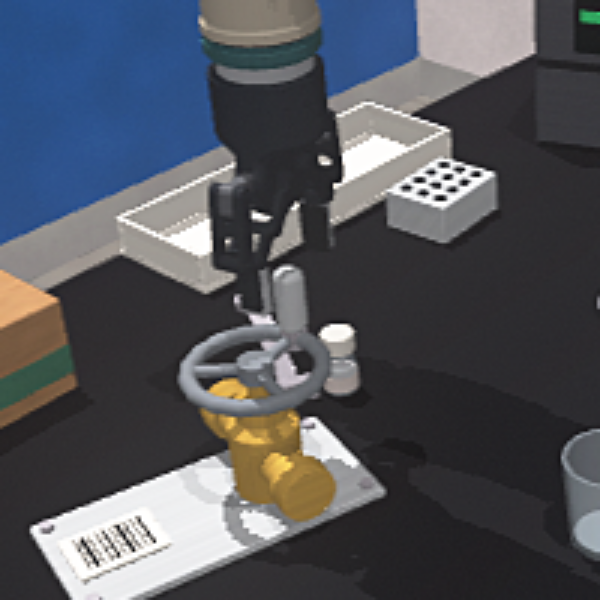

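View pics/t8.png

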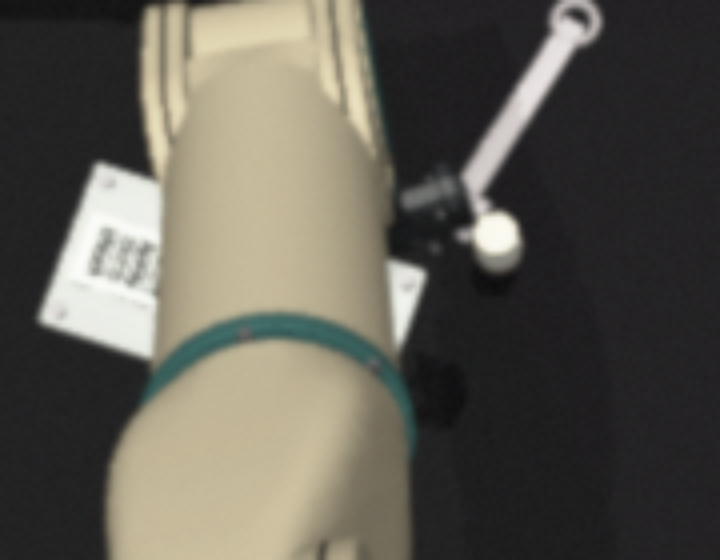

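```bash
python3 - <<'E'
from h import *
p,M,s=tool()
f=lambda P:(proj("side",P)-[140,150])*3
for w in(-50,-43,0,43,50):
  print(w,f(p+M[:,2]*w+[0,0,5]),f(p+M[:,2]*w-[0,0,8]))
print("cranktop",f([606.5,119,162.5]),f([606.5,119,114.5]))
E
```

```text
-50 [252.04 313.31] [254.12 329.53]
-43 [256.99 308.05] [259.02 324.21]
0 [286.16 277.06] [287.92 292.87]
43 [313.34 248.19] [314.87 263.65]
50 [317.59 243.67] [319.08 259.08]
cranktop [285.93 267.95] [292.36 325.77]
```

The crank, from (289,270) to (292,330), lies between the far finger at (320,245) and the near fingertip at (267,312), which matches the projections. Final descent, then close.

```bash
python3 -m handwheel '1 5 -0.6 -0.4 0 0 0;1 6 0 0 0 0 0;1 2 0 0 0 0 0;1 0 0 0 0 0 0;1 0 0 0 0 0 0'
python3 -c "
from h import *
to(606.5,119,133)"
```

```text
clock: 21.55
eef_pos: [607.5, 119.1, 136.6]
tool_rot: [0.821, 1.567, -0.414]
force: [-0.5, -0.1, -0.3]
width: 85.4
t 21.55 pos [607.51 119.13 136.63] delta tool [ 3.63 -1.01 -0.22] | 3.8 F [-0.52 -0.13 -0.3 ] w 85.4 down-err rotvec [-0.  0. -0.] zaxis [ 0.33 -0.94  0.  ]
```

```bash
python3 -m handwheel '1 4 -0.5 0 0 0 0;1 0 0 0 0 0 0;-1 0 0 0 0 0 0;-1 0 0 0 0 0 0;-1 0 0 0 0 0 0;-1 0 0 0 0 0 0;-1 0 0 0 0 0 0;-1 0 0 0 0 0 0;-1 0 0 0 0 0 0;-1 0 0 0 0 0 0'
python3 -c "
from h import *
to(606.5,119,133)"
```

```text
clock: 22.55
eef_pos: [607.2, 119.3, 132.9]
tool_rot: [0.992, 1.566, -0.243]
force: [-0.5, 0.5, 0.1]
width: 20.5
t 22.55 pos [607.21 119.34 132.86] delta tool [-0.14 -0.78  0.08] | 0.8 F [-0.51  0.51  0.09] w 20.5 down-err rotvec [-0.  0. -0.] zaxis [ 0.33 -0.94  0.  ]
```

```bash
cat >> h.py <<'E'
C0=np.array([597.,165.]);R0=47.;A0=-0.298
def ang(): 
    p,M,s=tool(); d=p[:2]-C0; return np.arctan2(d[1],d[0]),np.linalg.norm(d)
def plan(step,n,lead=0.5,C=None):
    p,M,s=tool(); a,r=ang()
    print("t",round(s['clock'],2),"ang",round(a,3),"r",round(r,1),"q mod",round((a-A0)%(2*np.pi),3),"z",round(p[2],1),"F",s['force'],"w",round(s['width'],1),"tilt",M.T@np.cross(M[:,0],[0,0,-1]),"qd",np.abs(s['qd']).max().round(3))
    print("q",s['qpos'])
    for i in range(n):
        b=a+step*(i+0.5+lead); sg=np.sign(step)
        t=np.array([-np.sin(b),np.cos(b),0])*sg*abs(step)*R0
        if i==0: t[:2]+=(C0+R0*np.array([np.cos(a),np.sin(a)])-p[:2])*0.5
        d=M.T@t; print(np.round(d,1)[1:],end=" ")
    print()
E
python3 -c "
from h import *
plan(-0.2,8)"
```

```text
t 22.55 ang -1.351 r 46.8 q mod 5.23 z 132.9 F [-0.51  0.51  0.09] w 20.5 tilt [-0.  0. -0.] qd 0.002
q [-0.26  0.71  0.04  1.71 -0.03  0.72 -1.45]
[-8.9 -2.8] [-8.2 -4.6] [-7.1 -6.2] [-5.7 -7.5] [-4.1 -8.4] [-2.4 -9.1] [-0.5 -9.4] [ 1.4 -9.3]
```

```bash
python3 -m handwheel '-1 0 -5 -1 0 0 0;-1 0 -8.5 -4 0 0 0;-1 0 -8 -5 0 0 0;-1 0 -7 -6 0 0 0'
python3 -c "
from h import *
plan(-0.2,10)"
```

```text
clock: 22.95
eef_pos: [577.2, 122.8, 132.9]
tool_rot: [1.028, 1.558, -0.21]
force: [4.6, 0.8, -2.1]
width: 20.2
t 22.95 ang -2.01 r 46.6 q mod 4.571 z 132.9 F [ 4.65  0.85 -2.15] w 20.2 tilt [-0.    0.01 -0.01] qd 0.235
q [-0.29  0.67  0.04  1.8  -0.03  0.66 -1.47]
[-5.4 -7.6] [-3.6 -8.7] [-1.8 -9.2] [ 0.  -9.4] [ 1.9 -9.2] [ 3.7 -8.7] [ 5.3 -7.7] [ 6.8 -6.5] [ 7.9 -5.1] [ 8.8 -3.4]
```

Works nicely, and the forces are small (about 5 N). Continuing.

```bash
python3 -m handwheel '-1 0 -5.4 -7.6 0 0.005 -0.005;-1 0 -3.6 -8.7 0 0 0;-1 0 -1.8 -9.2 0 0 0;-1 0 0 -9.4 0 0 0;-1 0 1.9 -9.2 0 0 0;-1 0 3.7 -8.7 0 0 0'
python3 -c "
from h import *
plan(-0.2,10)"
```

```text
clock: 23.55
eef_pos: [550.6, 172.1, 132.9]
tool_rot: [0.473, 1.566, -0.765]
force: [3.0, -3.7, -2.7]
width: 20.4
t 23.55 ang 2.989 r 46.9 q mod 3.287 z 132.9 F [ 2.99 -3.74 -2.69] w 20.4 tilt [-0.  0. -0.] qd 0.175
q [-0.38  0.66  0.05  1.83 -0.04  0.65 -1.55]
[ 5.9 -7.3] [ 7.3 -6. ] [ 8.3 -4.4] [ 9.  -2.6] [ 9.4 -0.8] [9.3 1.1] [8.9 2.9] [8.2 4.6] [7.1 6.2] [5.7 7.4]
```

```bash
python3 -m handwheel '-1 0 5.9 -7.3 0 0 0;-1 0 7.3 -6 0 0 0;-1 0 8.3 -4.4 0 0 0;-1 0 9 -2.6 0 0 0;-1 0 9.4 -0.8 0 0 0;-1 0 9.3 1.1 0 0 0;-1 0 8.9 2.9 0 0 0'
python3 -c "
from h import *
plan(-0.2,10)"
```

```text
clock: 24.25
eef_pos: [598.8, 212.4, 132.8]
tool_rot: [-1.307, 1.563, -2.541]
force: [-4.0, -4.3, 5.7]
width: 20.6
t 24.25 ang 1.533 r 47.4 q mod 1.831 z 132.8 F [-4.   -4.34  5.68] w 20.6 tilt [0.   0.   0.01] qd 0.285
q [-0.42  0.73  0.05  1.65 -0.05  0.77 -1.58]
[7.8 5.3] [6.7 6.6] [5.3 7.8] [3.6 8.7] [1.8 9.2] [-0.   9.4] [-1.9  9.2] [-3.7  8.6] [-5.3  7.7] [-6.8  6.5]
```

```bash
python3 -m handwheel '-1 0 7.8 5.3 0 0 0.005;-1 0 6.7 6.6 0 0 0;-1 0 5.3 7.8 0 0 0;-1 0 3.6 8.7 0 0 0;-1 0 1 6 0 0 0'
python3 -c "
from h import *
plan(-0.1,10)"
```

```text
clock: 24.75
eef_pos: [634.4, 194.2, 132.8]
tool_rot: [-2.612, 1.561, 2.44]
force: [-2.3, 0.7, 5.1]
width: 20.1
t 24.75 ang 0.663 r 47.4 q mod 0.961 z 132.8 F [-2.28  0.74  5.1 ] w 20.1 tilt [-0.   -0.01  0.  ] qd 0.091
q [-0.36  0.77  0.04  1.57 -0.05  0.81 -1.53]
[0.8 4.7] [0.6 4.7] [0.1 4.7] [-0.4  4.7] [-0.8  4.6] [-1.3  4.5] [-1.7  4.4] [-2.2  4.2] [-2.6  3.9] [-2.9  3.7]
```

```bash
python3 -m handwheel '-1 0 0.8 4.7 0 -0.005 0;-1 0 0.6 4.7 0 0 0;-1 0 0.1 4.7 0 0 0;-1 0 -0.4 4.7 0 0 0;-1 0 -0.8 4.6 0 0 0;-1 0 -1.3 4.5 0 0 0'
python3 -c "
from h import *
plan(-0.1,10)"
```

```text
clock: 25.35
eef_pos: [643.6, 173.6, 132.9]
tool_rot: [-3.044, 1.559, 2.012]
force: [-1.3, 2.6, 1.8]
width: 20.8
t 25.35 ang 0.183 r 47.4 q mod 0.481 z 132.9 F [-1.27  2.64  1.76] w 20.8 tilt [ 0.   -0.01  0.  ] qd 0.073
q [-0.32  0.77  0.03  1.56 -0.05  0.81 -1.49]
[-1.4  4.5] [-1.7  4.4] [-2.1  4.2] [-2.5  4. ] [-2.9  3.7] [-3.2  3.4] [-3.6  3.1] [-3.9  2.7] [-4.1  2.3] [-4.3  1.9]
```

```bash
python3 -m handwheel '-1 0 -1.4 4.5 0 -0.005 0;-1 0 -1.7 4.4 0 0 0;-1 0 -2.1 4.2 0 0 0;-1 0 -2.5 4 0 0 0;-1 0 -2.9 3.7 0 0 0;-1 0 -3.2 3.4 0 0 0;-1 0 -3.6 3.1 0 0 0'
python3 -c "
from h import *
plan(-0.1,10)"
```

```text
clock: 26.05
eef_pos: [642.2, 151.4, 133.0]
tool_rot: [2.278, 1.545, 1.055]
force: [7.4, 9.8, -6.0]
width: 20.4
t 26.05 ang -0.293 r 47.2 q mod 0.005 z 133.0 F [ 7.37  9.77 -6.02] w 20.4 tilt [-0.   -0.02 -0.02] qd 0.12
q [-0.28  0.75  0.02  1.6  -0.05  0.77 -1.45]
[-3.2  3.4] [-3.5  3.1] [-3.8  2.8] [-4.1  2.4] [-4.3  2. ] [-4.4  1.5] [-4.6  1.1] [-4.7  0.6] [-4.7  0.1] [-4.7 -0.3]
```

The wheel is at the predicted stop angle and the force is rising. I'll push on to confirm the stop.

```bash
python3 -m handwheel '-1 0 -3.5 5 0 -0.01 -0.01;-1 0 -3.5 5 0 0 0;-1 0 -3.5 5 0 0 0'
python3 -c "
from h import *
plan(-0.1,10)"
python3 -m handwheel '-1 0 -3.5 6 0 -0.01 0;-1 0 -4 6 0 0 0;-1 0 -4 6 0 0 0'
python3 -c "
from h import *
plan(-0.1,10)"
```

```text
clock: 26.35
eef_pos: [642.2, 151.3, 132.9]
tool_rot: [2.217, 1.532, 1.003]
force: [4.9, 13.6, -3.5]
width: 20.2
t 26.35 ang -0.295 r 47.3 q mod 0.003 z 132.9 F [ 4.91 13.55 -3.48] w 20.2 tilt [ 0.   -0.02 -0.03] qd 0.095
q [-0.27  0.75  0.01  1.61 -0.05  0.75 -1.44]
[-3.3  3.3] [-3.5  3.1] [-3.8  2.7] [-4.1  2.3] [-4.3  1.9] [-4.5  1.5] [-4.6  1. ] [-4.7  0.6] [-4.7  0.1] [-4.7 -0.4] 
clock: 26.65
eef_pos: [642.3, 151.2, 132.9]
tool_rot: [2.113, 1.508, 0.912]
force: [5.6, 15.8, -4.1]
width: 20.7
t 26.65 ang -0.295 r 47.3 q mod 0.003 z 132.9 F [ 5.61 15.77 -4.14] w 20.7 tilt [ 0.   -0.03 -0.05] qd 0.108
q [-0.25  0.74 -0.    1.63 -0.06  0.72 -1.41]
[-3.4  3.3] [-3.6  3. ] [-3.9  2.7] [-4.1  2.3] [-4.3  1.9] [-4.5  1.4] [-4.6  1. ] [-4.7  0.5] [-4.7  0. ] [-4.7 -0.4]
```

Hard stop confirmed: 16 N with no motion, at angle −0.295 where −0.298 was predicted. Now backing off counter-clockwise and righting the small tilt.

```bash
python3 -c "
from h import *
plan(0.2,6)"; python3 -m handwheel '-1 0 2 -3 0 -0.015 -0.02;-1 0 4 -6 0 -0.01 -0.02;-1 0 4 -8 0 0 -0.01;-1 0 2.5 -9 0 0 0'
python3 -c "
from h import *
plan(0.2,10)"
```

```text
t 26.65 ang -0.295 r 47.3 q mod 0.003 z 132.9 F [ 5.61 15.77 -4.14] w 20.7 tilt [ 0.   -0.03 -0.05] qd 0.108
q [-0.25  0.74 -0.    1.63 -0.06  0.72 -1.41]
[ 4.1 -8.5] [ 2.5 -9.1] [ 0.6 -9.4] [-1.3 -9.3] [-3.1 -8.9] [-4.8 -8.1] 
clock: 27.05
eef_pos: [644.1, 170.7, 132.9]
tool_rot: [-1.005, 1.564, -2.212]
force: [-1.4, -3.8, 3.6]
width: 20.3
t 27.05 ang 0.12 r 47.4 q mod 0.418 z 132.9 F [-1.36 -3.85  3.61] w 20.3 tilt [-0.    0.    0.01] qd 0.141
q [-0.33  0.77  0.04  1.56 -0.03  0.82 -1.48]
[ 0.2 -9.4] [-1.5 -9.3] [-3.3 -8.8] [-5. -8.] [-6.4 -6.8] [-7.7 -5.4] [-8.6 -3.8] [-9.2 -2. ] [-9.4 -0.1] [-9.2  1.7]
```

```bash
python3 -m handwheel '-1 0 0.2 -9.4 0 0 0.005;-1 0 -1.5 -9.3 0 0 0;-1 0 -3.3 -8.8 0 0 0;-1 0 -5 -8 0 0 0;-1 0 -6.4 -6.8 0 0 0;-1 0 -7.7 -5.4 0 0 0;-1 0 -8.6 -3.8 0 0 0;-1 0 -9.2 -2 0 0 0'
python3 -c "
from h import *
plan(0.2,10)"
```

```text
clock: 27.85
eef_pos: [588.2, 211.6, 132.9]
tool_rot: [1.325, 1.554, 0.119]
force: [2.8, -0.0, 0.3]
width: 20.3
t 27.85 ang 1.758 r 47.5 q mod 2.056 z 132.9 F [ 2.83 -0.04  0.3 ] w 20.3 tilt [ 0.    0.   -0.02] qd 0.298
q [-0.42  0.71  0.04  1.7  -0.04  0.71 -1.56]
[-9.4  0.4] [-9.2  2.1] [-8.6  3.9] [-7.6  5.5] [-6.4  6.9] [-4.9  8. ] [-3.2  8.8] [-1.4  9.3] [0.5 9.4] [2.3 9.1]
```

```bash
python3 -m handwheel '-1 0 -9.4 0.4 0 0 -0.01;-1 0 -9.2 2.1 0 0 0;-1 0 -8.6 3.9 0 0 0;-1 0 -7.6 5.5 0 0 0;-1 0 -6.4 6.9 0 0 0;-1 0 -4.9 8 0 0 0;-1 0 -3.2 8.8 0 0 0;-1 0 -1.4 9.3 0 0 0'
python3 -c "
from h import *
plan(0.2,10)"
```

```text
clock: 28.65
eef_pos: [552.4, 151.1, 132.9]
tool_rot: [1.718, 1.563, 0.515]
force: [3.6, 4.2, -2.7]
width: 20.5
t 28.65 ang -2.839 r 46.7 q mod 3.742 z 132.9 F [ 3.58  4.22 -2.74] w 20.5 tilt [ 0.   -0.   -0.01] qd 0.19
q [-0.33  0.65  0.03  1.84 -0.03  0.64 -1.49]
[1.1 9.3] [3.1 8.9] [4.8 8.1] [6.3 7. ] [7.6 5.6] [8.5 4. ] [9.1 2.2] [9.4 0.3] [ 9.3 -1.5] [ 8.8 -3.4]
```

```bash
python3 -m handwheel '-1 0 1.1 9.3 0 0 -0.005;-1 0 3.1 8.9 0 0 0;-1 0 4.8 8.1 0 0 0;-1 0 6.3 7 0 0 0;-1 0 7.6 5.6 0 0 0;-1 0 8.5 4 0 0 0;-1 0 9.1 2.2 0 0 0;-1 0 9.4 0.3 0 0 0'
python3 -c "
from h import *
plan(0.2,10)"
```

```text
clock: 29.45
eef_pos: [613.0, 121.0, 132.8]
tool_rot: [-1.927, 1.557, -3.133]
force: [-5.1, 2.4, 6.4]
width: 20.7
t 29.45 ang -1.221 r 46.8 q mod 5.36 z 132.8 F [-5.13  2.37  6.42] w 20.7 tilt [ 0.   -0.    0.01] qd 0.293
q [-0.25  0.72  0.03  1.67 -0.03  0.76 -1.42]
[ 9.2 -1.6] [ 8.7 -3.5] [ 7.8 -5.2] [ 6.6 -6.6] [ 5.2 -7.8] [ 3.5 -8.7] [ 1.7 -9.2] [-0.1 -9.4] [-2.  -9.2] [-3.8 -8.6]
```

Second turn begins at q = 2π; q is 5.36 now.

```bash
python3 -m handwheel '-1 0 9.2 -1.6 0 0 0.005;-1 0 8.7 -3.5 0 0 0;-1 0 7.8 -5.2 0 0 0;-1 0 6.6 -6.6 0 0 0;-1 0 5.2 -7.8 0 0 0;-1 0 3.5 -8.7 0 0 0;-1 0 1.7 -9.2 0 0 0;-1 0 -0.1 -9.4 0 0 0'
python3 -c "
from h import *
plan(0.2,10)"
```

```text
clock: 30.25
eef_pos: [644.1, 167.5, 132.9]
tool_rot: [-0.539, 1.55, -1.758]
force: [6.4, -1.9, -1.2]
width: 20.5
t 30.25 ang 0.053 r 47.2 q mod 0.351 z 132.9 F [ 6.38 -1.94 -1.2 ] w 20.5 tilt [0.   0.02 0.01] qd 0.139
q [-0.34  0.77  0.05  1.56 -0.02  0.82 -1.5 ]
[ 0.8 -9.4] [-1.  -9.4] [-2.8 -9. ] [-4.5 -8.2] [-6.1 -7.2] [-7.4 -5.8] [-8.4 -4.3] [-9.1 -2.5] [-9.4 -0.7] [-9.3  1.2]
```

q is now 2π + 0.35.

```bash
python3 -m handwheel '-1 0 0.8 -9.4 0 0.01 0.005;-1 0 -1 -9.4 0 0.005 0;-1 0 -2.8 -9 0 0 0;-1 0 -4.5 -8.2 0 0 0;-1 0 -6.1 -7.2 0 0 0;-1 0 -7.4 -5.8 0 0 0;-1 0 -8.4 -4.3 0 0 0;-1 0 -9.1 -2.5 0 0 0'
python3 -c "
from h import *
plan(0.2,10)"
```

```text
clock: 31.05
eef_pos: [595.5, 212.4, 132.9]
tool_rot: [1.281, 1.556, 0.062]
force: [3.0, 2.2, 2.0]
width: 20.5
t 31.05 ang 1.602 r 47.4 q mod 1.9 z 132.9 F [3.02 2.23 2.02] w 20.5 tilt [-0.    0.   -0.01] qd 0.292
q [-0.42  0.72  0.05  1.68 -0.04  0.73 -1.57]
[-9.4 -0.9] [-9.4  0.7] [-9.   2.6] [-8.3  4.3] [-7.3  5.9] [-6.   7.2] [-4.4  8.3] [-2.7  9. ] [-0.9  9.4] [1.  9.3]
```

```bash
python3 -m handwheel '-1 0 -9.4 -0.9 0 0 -0.01;-1 0 -9.4 0.7 0 0 0;-1 0 -9 2.6 0 0 0;-1 0 -8.3 4.3 0 0 0;-1 0 -7.3 5.9 0 0 0;-1 0 -6 7.2 0 0 0;-1 0 -4.4 8.3 0 0 0;-1 0 -2.7 9 0 0 0'
python3 -c "
from h import *
plan(0.2,10)"
```

```text
clock: 31.85
eef_pos: [551.1, 156.0, 132.9]
tool_rot: [1.279, 1.564, 0.061]
force: [5.5, 5.7, -2.9]
width: 20.7
t 31.85 ang -2.948 r 46.8 q mod 3.633 z 132.9 F [ 5.46  5.68 -2.86] w 20.7 tilt [-0.    0.   -0.01] qd 0.185
q [-0.35  0.65  0.04  1.84 -0.03  0.64 -1.51]
[0.3 9.4] [2.2 9.1] [4.  8.5] [5.6 7.5] [7.  6.3] [8.1 4.8] [8.9 3. ] [9.3 1.2] [ 9.4 -0.7] [ 9.1 -2.5]
```

```bash
python3 -m handwheel '-1 0 0.3 9.4 0 0 -0.005;-1 0 2.2 9.1 0 0 0;-1 0 4 8.5 0 0 0;-1 0 5.6 7.5 0 0 0;-1 0 7 6.3 0 0 0;-1 0 8.1 4.8 0 0 0;-1 0 8.9 3 0 0 0;-1 0 9.3 1.2 0 0 0'
python3 -c "
from h import *
plan(0.1,10,1)"
```

```text
clock: 32.65
eef_pos: [604.1, 118.8, 132.8]
tool_rot: [-1.772, 1.552, -2.993]
force: [-3.9, 1.5, 8.3]
width: 20.5
t 32.65 ang -1.418 r 46.7 q mod 5.163 z 132.8 F [-3.94  1.46  8.33] w 20.5 tilt [-0.   -0.    0.02] qd 0.277
q [-0.26  0.71  0.03  1.7  -0.03  0.75 -1.43]
[4.7 0.4] [ 4.7 -0.2] [ 4.6 -0.7] [ 4.6 -1.2] [ 4.4 -1.6] [ 4.2 -2.1] [ 4.  -2.5] [ 3.7 -2.9] [ 3.4 -3.2] [ 3.1 -3.5]
```

```bash
python3 -m handwheel '-1 0 6 0 0 0 0.01;-1 0 4.7 -0.8 0 0 0;-1 0 4.6 -1.2 0 0 0;-1 0 4.4 -1.6 0 0 0;-1 0 4.2 -2.1 0 0 0;-1 0 2 -1.2 0 0 0'
python3 -c "
from h import *
plan(0.06,10,1)"
```

```text
clock: 33.25
eef_pos: [620.6, 124.5, 132.8]
tool_rot: [-1.586, 1.54, -2.812]
force: [-3.9, 0.1, 6.7]
width: 20.2
t 33.25 ang -1.042 r 46.9 q mod 5.539 z 132.8 F [-3.89  0.12  6.68] w 20.2 tilt [-0.   -0.    0.03] qd 0.07
q [-0.26  0.74  0.03  1.63 -0.03  0.8  -1.44]
[ 2.7 -0.7] [ 2.7 -0.9] [ 2.6 -1.1] [ 2.5 -1.2] [ 2.5 -1.4] [ 2.4 -1.5] [ 2.3 -1.7] [ 2.2 -1.8] [ 2.1 -1.9] [ 1.9 -2. ]
```

```bash
python3 -m handwheel '-1 0 3.8 -1.4 0 0 0.02;-1 0 4.2 -2 0 0 0.01;-1 0 4 -2.5 0 0 0;-1 0 3.6 -3 0 0 0;-1 0 3.2 -3.3 0 0 0;-1 0 2 -2 0 0 0'
python3 -c "
from h import *
plan(0.06,10,1)"
```

```text
clock: 33.85
eef_pos: [628.1, 129.9, 132.8]
tool_rot: [-1.275, 1.541, -2.509]
force: [-3.2, 0.5, 6.9]
width: 20.1
t 33.85 ang -0.846 r 46.8 q mod 5.735 z 132.8 F [-3.21  0.52  6.91] w 20.1 tilt [0.   0.01 0.03] qd 0.068
q [-0.28  0.75  0.04  1.61 -0.03  0.81 -1.46]
[ 2.5 -1.2] [ 2.4 -1.4] [ 2.3 -1.6] [ 2.2 -1.7] [ 2.1 -1.9] [ 2. -2.] [ 1.9 -2.1] [ 1.8 -2.2] [ 1.6 -2.3] [ 1.5 -2.4]
```

```bash
python3 -m handwheel '-1 0 4.5 -3 0 0.01 0.025;-1 0 4.5 -3.5 0 0 0.01;-1 0 4.2 -4 0 0 0;-1 0 3.8 -4.5 0 0 0;-1 0 3 -3 0 0 0'
python3 -c "
from h import *
plan(0.06,10,1)"
```

```text
clock: 34.35
eef_pos: [635.2, 137.7, 132.8]
tool_rot: [-1.054, 1.551, -2.296]
force: [-3.9, -0.8, 7.7]
width: 20.6
t 34.35 ang -0.621 r 46.9 q mod 5.961 z 132.8 F [-3.86 -0.76  7.66] w 20.6 tilt [0.   0.01 0.02] qd 0.095
q [-0.29  0.76  0.05  1.6  -0.03  0.81 -1.48]
[ 2.2 -1.8] [ 2. -2.] [ 1.9 -2.1] [ 1.8 -2.2] [ 1.6 -2.3] [ 1.5 -2.4] [ 1.4 -2.5] [ 1.2 -2.6] [ 1.  -2.6] [ 0.9 -2.7]
```

```bash
python3 -m handwheel '-1 0 3.6 -4 0 0.01 0.02;-1 0 3.3 -4.2 0 0 0;-1 0 3 -4.4 0 0 0;-1 0 2 -3 0 0 0'
python3 -c "
from h import *
plan(0.06,10,1)"
```

```text
clock: 34.75
eef_pos: [638.2, 142.5, 132.8]
tool_rot: [-0.923, 1.553, -2.173]
force: [-2.0, -2.2, 7.4]
width: 19.9
t 34.75 ang -0.5 r 46.9 q mod 6.081 z 132.8 F [-1.98 -2.2   7.38] w 19.9 tilt [-0.    0.01  0.01] qd 0.069
q [-0.3   0.76  0.05  1.59 -0.03  0.81 -1.49]
[ 1.9 -2.1] [ 1.8 -2.2] [ 1.6 -2.3] [ 1.5 -2.4] [ 1.3 -2.5] [ 1.2 -2.6] [ 1.  -2.6] [ 0.9 -2.7] [ 0.7 -2.7] [ 0.5 -2.8]
```

```bash
python3 -m handwheel '-1 0 3 -4.6 0 0.01 0.01;-1 0 2.6 -4.8 0 0 0;-1 0 2.3 -4.8 0 0 0;-1 0 1 -2.5 0 0 0'
python3 -c "
from h import *
plan(0.06,10,1)"
```

```text
clock: 35.15
eef_pos: [640.2, 146.7, 132.8]
tool_rot: [-0.912, 1.548, -2.17]
force: [0.5, 1.3, 5.0]
width: 20.6
t 35.15 ang -0.4 r 47.0 q mod 6.181 z 132.8 F [0.5  1.25 5.02] w 20.6 tilt [-0.    0.01  0.02] qd 0.036
q [-0.31  0.77  0.05  1.58 -0.03  0.82 -1.5 ]
[ 1.7 -2.3] [ 1.5 -2.4] [ 1.4 -2.5] [ 1.2 -2.5] [ 1.1 -2.6] [ 0.9 -2.7] [ 0.7 -2.7] [ 0.6 -2.8] [ 0.4 -2.8] [ 0.2 -2.8]
```

```bash
python3 -m handwheel '-1 0 2.4 -4.6 0 0.01 0.015;-1 0 2.2 -4.6 0 0 0;-1 0 1 -2.5 0 0 0'
python3 -c "
from h import *
plan(0.06,10,1)"
```

```text
clock: 35.45
eef_pos: [641.4, 149.6, 132.9]
tool_rot: [-0.741, 1.554, -2.005]
force: [0.4, 2.1, 3.3]
width: 20.3
t 35.45 ang -0.335 r 47.0 q mod 6.247 z 132.9 F [0.36 2.12 3.31] w 20.3 tilt [0.   0.01 0.01] qd 0.031
q [-0.31  0.76  0.06  1.58 -0.04  0.81 -1.51]
[ 1.5 -2.4] [ 1.3 -2.5] [ 1.2 -2.6] [ 1.  -2.6] [ 0.9 -2.7] [ 0.7 -2.7] [ 0.5 -2.8] [ 0.4 -2.8] [ 0.2 -2.8] [ 0.  -2.8]
```

```bash
python3 -m handwheel '-1 0 2 -4.4 0 0.008 0.008;-1 0 1 -2.6 0 0 0;-1 0 0 0 0 0 0;-1 0 0 0 0 0 0'
python3 -c "
from h import *
plan(0.06,3,1)"
```

```text
clock: 35.85
eef_pos: [641.6, 150.3, 132.9]
tool_rot: [-0.824, 1.557, -2.093]
force: [0.2, 3.2, 5.2]
width: 20.4
t 35.85 ang -0.318 r 47.0 q mod 6.264 z 132.9 F [0.16 3.18 5.24] w 20.4 tilt [-0.    0.01  0.01] qd 0.006
q [-0.31  0.76  0.05  1.58 -0.04  0.81 -1.51]
[ 1.4 -2.4] [ 1.3 -2.5] [ 1.1 -2.6]
```

```bash
python3 -m handwheel '-1 0 1.6 -4.4 0 0.005 0.005;-1 0 1 -3.2 0 0 0;-1 0 0 0 0 0 0;-1 0 0 0 0 0 0'
python3 -c "
from h import *
plan(0.06,3,1)"
```

```text
clock: 36.25
eef_pos: [642.3, 152.5, 132.8]
tool_rot: [-0.665, 1.558, -1.937]
force: [-0.1, 1.9, 4.6]
width: 20.4
t 36.25 ang -0.27 r 47.0 q mod 0.028 z 132.8 F [-0.05  1.94  4.57] w 20.4 tilt [-0.    0.01  0.01] qd 0.003
q [-0.31  0.77  0.06  1.57 -0.04  0.81 -1.52]
[ 1.3 -2.5] [ 1.1 -2.6] [ 1.  -2.6]
```

```bash
python3 -m handwheel '-1 0 -1 3 0 0.003 0.003;-1 0 -0.6 1.5 0 0 0;-1 0 0 0 0 0 0;-1 0 0 0 0 0 0'
python3 -c "
from h import *
plan(0.06,3,1)"
```

```text
clock: 36.65
eef_pos: [641.3, 149.4, 132.8]
tool_rot: [-0.867, 1.564, -2.137]
force: [0.8, 2.3, 5.0]
width: 20.3
t 36.65 ang -0.338 r 47.0 q mod 6.243 z 132.8 F [0.8  2.28 5.  ] w 20.3 tilt [0.   0.   0.01] qd 0.003
q [-0.3   0.76  0.05  1.58 -0.04  0.8  -1.51]
[ 1.5 -2.4] [ 1.3 -2.5] [ 1.2 -2.6]
```

```bash
python3 -m handwheel '-1 0 1.6 -4.2 0 0 0.003;-1 0 1 -2.8 0 0 0;-1 0 0 0 0 0 0;-1 0 0 0 0 0 0'
python3 -c "
from h import *
plan(0.06,3,1)"
```

```text
clock: 37.05
eef_pos: [642.1, 151.7, 132.8]
tool_rot: [-0.412, 1.559, -1.685]
force: [0.3, 2.0, 4.6]
width: 20.5
t 37.05 ang -0.287 r 47.0 q mod 0.011 z 132.8 F [0.26 2.   4.62] w 20.5 tilt [0.   0.01 0.  ] qd 0.002
q [-0.31  0.76  0.06  1.58 -0.04  0.8  -1.52]
[ 1.3 -2.5] [ 1.2 -2.6] [ 1.  -2.6]
```

```bash
python3 -m handwheel '-1 0 0 0 0 0 0;-1 0 0 0 0 0 0;-1 0 0 0 0 0 0;-1 0 0 0 0 0 0;-1 0 0 0 0 0 0;-1 0 0 0 0 0 0'
python3 - <<'E'
from h import *
plan(0.06,1,1)
cv2.imwrite("pics/s9.png",get_image("side"));cv2.imwrite("pics/t9.png",get_image("top"))
E
```

```text
clock: 37.65
eef_pos: [642.0, 151.7, 132.8]
tool_rot: [-0.418, 1.559, -1.691]
force: [0.5, 2.2, 5.3]
width: 20.5
t 37.65 ang -0.287 r 47.0 q mod 0.011 z 132.8 F [0.49 2.18 5.33] w 20.5 tilt [-0.    0.01  0.  ] qd 0.002
q [-0.31  0.76  0.06  1.58 -0.04  0.8  -1.52]
[ 1.4 -2.5]
```

View pics/s9.png

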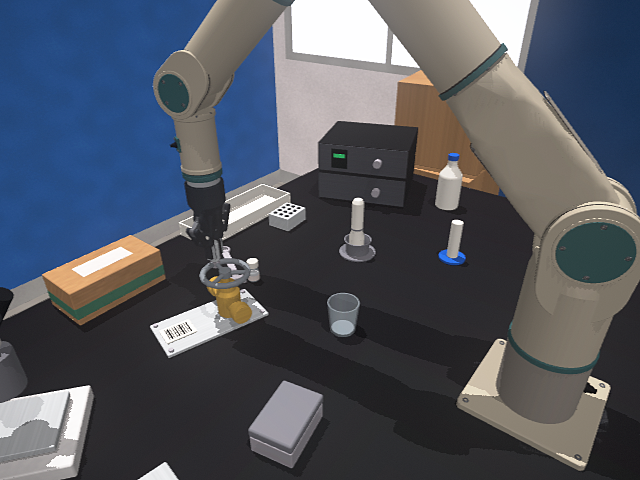

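View pics/t9.png

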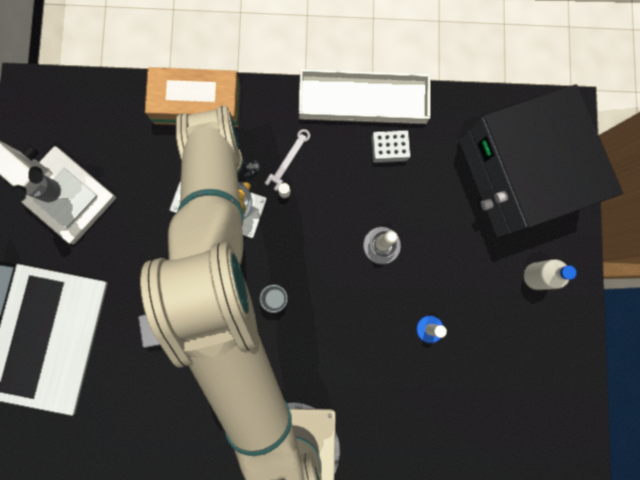

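The gripper holds the handle at about (215,250) in the side view. The scanner is upright in its stand at (357,215), and the vial, beaker, holder, spanner and boxes are where they were. My count from the stop gives 0.42, 2.06, 3.74, 5.36, 6.63, 8.18, 9.92, 11.45 and 12.57, which is two turns. Handing in.

```bash
python3 -c "
from cell import ctrl
print(ctrl.finish_job()); s=ctrl.read_state(); print(s['clock'],s['eef_pos'],s['width'])"
```

```text
the job is handed in; nothing more can be done
None
the job is handed in; nothing more can be done
```

The job is done and handed in at about 37.8 s of the 72 s allowed; the hand-in gave no verdict.

- **Scan:** I held the scanner window-down over the tag twice, about 1.6 s each time, roughly 70 mm above it. The first hold was about 3 mm off my measured tag middle and the second about 1 mm. I then put it back, and the pictures show it upright in its stand.
- **Valve:** I gripped the crank handle and closed the wheel clockwise until it stopped. It took 16 N with no movement, at −0.295 rad against the −0.298 rad I had predicted from the pictures.
- **Back-off:** I then backed it off counter-clockwise two turns. The last reading was −0.287 rad, about 0.5° past exactly two turns from the measured stop. On the way I overshot by about 1.4° and corrected it in small back-and-forth moves.
- **Final state:** The arm is at rest with the handle still gripped, jaws 20.5 mm apart on the 22 mm handle and an outside force of about 6 N. The other things on the bench look unmoved in the final pictures, apart from the heat block, which the arm partly hides in the top view but which is unchanged in the side view.
- **Checks that fell short:** When I set the scanner down, the force reading never clearly showed it touching the floor of the cup. I went by the height no longer dropping and by the picture.

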